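# Set the sorting switch and send a carton down the lane with room

### The arm

A 6-joint arm with a two-finger parallel gripper is mounted at the origin on the work surface. World frame = base frame: x ahead of the robot, y to its left, z up, the work surface at z = 0. Lengths are in mm, angles in rad, forces in N, time in s.
With the tool pointing down it reaches from about 300 to 775 mm from the base axis. Payload 14.6 kg.
Tool frame: the origin (TCP) lies on the centre line of the jaws, within the pads' length; the fingertips stand 19 mm ahead of it and the grasp point (between the pads) is the TCP (bot.tip_reach is the distance from the TCP to the fingertips, in mm); z points along the fingers, y is the line along which they close (so a half turn about z gives the same grasp; the last joint's range is limited). The gripper opens to 85 mm and grips with 20 to 120 N. Pads are 22 mm wide; open, the fingers measure 114 mm over their backs; the gripper's body (76 mm by 85 mm) begins 54 mm behind the grasp point. The pads swing forward as they close: fully open they stand 13 mm farther back than shut.
Start: joints at [-1.222, 0.3, 1.521, -0, 1.321, -0.067], TCP at [222.149, -503.13, 250.281] pointing down, gripper open.
Joint ranges: [-3.03, 3.03], [-0.79, 2.21], [0.23, 2.52], [-1.04, 4.18], [0, 3.07], [-2.55, 2.55]. Speed limits (rad/s): [2.22, 2.22, 2.57, 3.14, 3.14, 3.14].

### API

Orientations are given as a unit quaternion [w, x, y, z].
In Python, from rig import bot gives the robot as it stands. Calls block until the motion is done:
- bot.move_to(position, orientation): joint-space move of the TCP to a pose.
- bot.servo_line(position, attitude=None, speed=150, until_force=None): straight line of the TCP; attitude=None keeps the orientation; speed is the mean speed in mm/s. With until_force (N) it stops when the force on the tool has changed by that much, and returns True; else False.
- bot.move_joints(angles): joint-space move.
- bot.move_gripper(opening, grip_force=None): finger opening in mm; grip_force is the grip in N (None keeps the last); returns when the fingers have stopped.
- bot.dwell(seconds).
- bot.ik(position, orientation): joint angles nearest the present ones, or None.
- bot.read_state(): the state.
- bot.read_camera(name): name is "scene" or "top" or "wrist"; returns a dict with "image" (384x512x3 uint8, blue, green, red), "depth" (384x512 float32, mm along the optical axis (not along the pixel's ray), 0 where there is no reading), "fovy" (degrees; the focal length in pixels is half the picture's height over the tangent of half this angle, whatever the lens; pixels are square), "cx", "cy" (the principal point, pixels), "k1" (the pictures are not rectified: a ray, as slopes to the right and down, at radius r is drawn at 1 + k1 r^2 times it, then the intrinsics apply), "eye" and "attitude" of the camera in the world; the wrist camera has in their place "mount" (4x4, takes a point from camera to tool coordinates, whose origin is the TCP and whose axes are the flange's). Camera axes: x right, y down, z forward; pixel columns grow to the right and rows downward; lengths in mm; the calibration is good to about 2 mm. A picture is of the moment at which its call begins: read the wrist's pose just before it.
A pose or a line that the arm cannot do raises bot.MotionError and nothing moves.
- bot.finish_job(): hands the job in; it is judged then, once.
The state is a dict: "clock": time; "joint_positions": joint angles; "qvel": joint speeds; "effort": joint torques, N m; "ee_pos": TCP position; "tool_rot": TCP orientation; "ft_force": force on the tool from outside, world axes, zero at the start; "moment": the same for the moment, N m; "grip_width": finger opening in mm; "grip_force": force on a finger pad.
Only numpy, scipy, OpenCV 4.12 (cv2) and the standard library are available. Lean on these libraries where they do the work, as an engineer would, in place of code of your own. Each camera call takes 0.05 s, during which the arm holds its last target. There are 200 camera calls.

### The job

One of the two sorting lanes is full and its last carton is sticking out of the mouth: push that carton back in behind the divider's nose, then swing the yellow switch arm fully across to shut off that lane. Then slide the carton with the red band off the apron into the other lane, right up against the carton already there and completely inside the lane's mouth. Keep the cartons upright, leave the switch arm over, and do not disturb the white box and tape roll on the apron or the tools lying round the table.

Things in the scene. Friction and masses are not known exactly. Their poses are not given: they have to be found in the camera images.
- sorter: fixed sheet-metal sorting table on the bench, 294 mm (x) by 870 mm (y); place and yaw vary. Origin on the bench under it; x away from the robot, y along it AGAINST the flow (cartons go towards -y). Deck top z = 30 mm. Side guides: inner faces x = -141 and +141 mm, tops z = 60 mm. Undivided apron from y = -60 to its open end at y = +500 mm; two lanes from y = -60 to -360 mm
- nose (a point): top of the rounded nose of the lane divider, where both lane mouths begin (sorter x = 0, y = -60, z = 60 mm). The divider is 30 mm wide (sorter x = -15 to +15 mm), 30 mm high over the deck, and runs to the end stop
- near_lane (a point): middle of the deck of the near lane (sorter x = -78, y = -210, z = 30 mm): 126 mm wide, 300 mm long, mouth at y = -60 mm, end stop at y = -360 mm with its top at z = 60 mm
- far_lane (a point): middle of the deck of the far lane (sorter x = +78, y = -210, z = 30 mm), same sizes
- switch (a joint): switch arm: upright yellow blade 5 mm thick, 200 mm long, 4 to 44 mm over the deck, round rubber tip, pivot at sorter x = 0, y = -75 mm. Rad about z: 0 points along +y; positive swings the tip to -x (shuts the near lane), negative to +x (shuts the far lane); stops at +-0.70, tip by the side guide. Stiff (0.12 N m), stays where left; starts within +-0.2
- switch_grip (a point): middle of the black upright round hand grip on the switch arm, 150 mm from the pivot: diameter 24 mm, from 52 to 97 mm over the deck (point 75 mm over the deck). Push it sideways or pinch it
- send_mid (a point): centre of the carton to be sent: light kraft, with a red band of tape right round it, 105 mm (own x) by 130 mm (own y) by 74 mm high, 0.25 to 0.5 kg, too wide to grip; it waits on the apron, askew up to 0.5 rad from the sorter's axes. Cartons slide on the deck with friction about 0.6
- tail_mid (a point): centre of the dark brown carton that stands last in the full lane and sticks out of its mouth by 14 to 36 mm: 105 mm (own x) by 140 mm (own y, along the lane) by 62 mm high, about 0.35 kg. It and the carton ahead of it have about 15 mm to spare in the lane once they are pushed home. It may be in either lane
- row_a_mid (a point): centre of a kraft carton 104 mm (own x) by 145 mm (own y, along the lane) by 70 mm high, about 0.4 kg. There is one such carton in each lane, some 25 to 40 mm short of the end stop; it is free to be pushed along
- row_b_mid (a point): centre of the other such kraft carton, in the other lane, same size
- packet_mid (a point): centre of a small white box, 75 by 85 by 55 mm high, waiting at the upstream end of the apron in one of its corners; leave alone
- taperoll_mid (a point): centre of a brown roll of packing tape lying flat, 98 mm diameter, 48 mm high, in the other upstream corner of the apron; leave alone
- dispenser_mid (a point): a blue tape dispenser on the bench beyond the lane end of the sorter, 75 by 200 mm, 120 mm high (point 40 mm up); leave alone
- marker: a marker pen lying on the bench before the sorter, 17 mm thick, 110 mm long; origin at its underside; leave alone
- cutter: a yellow box cutter lying on the bench before the sorter, 150 by 30 by 20 mm; origin at its underside; leave alone

How it is judged:
By the outcome, as a careful person would: the job done as asked, in the order asked, and still so for the second after the job is handed in, with the robot touching nothing.
It also fails if it takes over 72 s, if anything falls off the work surface, if the arm or the gripper's body presses on something with over 40 N, if the wrist force passes 120 N, or if a joint passes its speed limit or range.

## Working session

There is one attempt and no reset: what is moved stays moved. The work goes in short steps, each a Python script; the robot and the scene stay as the last script left them, time stands still between calls to the robot, and variables do not carry over. Pictures are saved under pics/ and viewed, at most 10 in all, crops included, and the job is handed in when it is done.

```bash
mkdir -p pics; ls
python3 - <<'E'
from rig import bot
import cv2,numpy as np
for n in("top","scene"):
    c=bot.read_camera(n)
    np.savez(f"{n}0.npz",**{k:np.array(v) for k,v in c.items()})
    cv2.imwrite(f"pics/{n}0.png",cv2.resize(c["image"],(800,600),interpolation=cv2.INTER_CUBIC))
    print(n,{k:v for k,v in c.items() if k not in("image","depth")})
print(bot.read_state())
E
```

```text
pics
top {'fovy': 46.49362375623894, 'cx': 261.47187239830276, 'cy': 189.60749880146741, 'k1': 0.013148579244588295, 'eye': array([ 264.64111051,  -53.40251563, 1384.2622421 ]), 'attitude': array([-0.05718899,  0.70584535, -0.70390552,  0.05503437])}
scene {'fovy': 52.30277760884683, 'cx': 252.8409157060059, 'cy': 193.6737488319587, 'k1': -0.07889848375668453, 'eye': array([ 921.93059935, -465.89823559, 1177.102134  ]), 'attitude': array([-0.23478108,  0.88701338,  0.3843008 , -0.10197059])}
{'clock': 0.1, 'joint_positions': array([-1.22159032e+00,  3.00428421e-01,  1.52152359e+00, -4.78593947e-07,
        1.32069806e+00, -6.66096318e-02]), 'qvel': array([-0.00045866, -0.0009    , -0.00159145, -0.0009542 ,  0.00024511,
       -0.00037917]), 'effort': array([ 1.99229282e-03, -5.44380069e+01, -3.62368476e+01, -5.74200340e-05,
        3.02004315e-03, -7.20718094e-05]), 'ee_pos': array([ 222.09196644, -502.95692238,  249.76903472]), 'tool_rot': array([-5.23408934e-04,  9.78464761e-01,  2.06413257e-01, -7.46870370e-05]), 'ft_force': array([0.55090785, 0.01119771, 0.10703781]), 'moment': array([-0.00100702,  0.03721668,  0.00179912]), 'grip_force': 0.0, 'grip_width': 85.44090162769314}
```

View pics/top0.png

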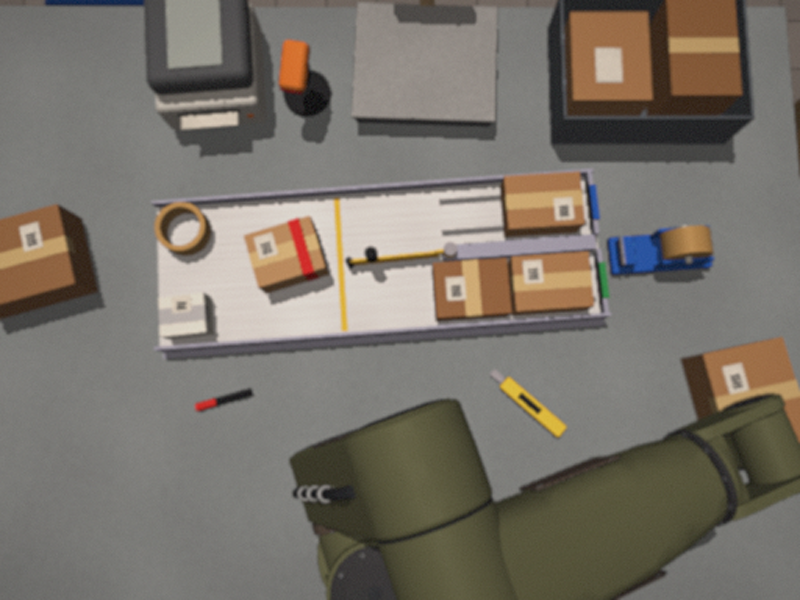

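View pics/scene0.png

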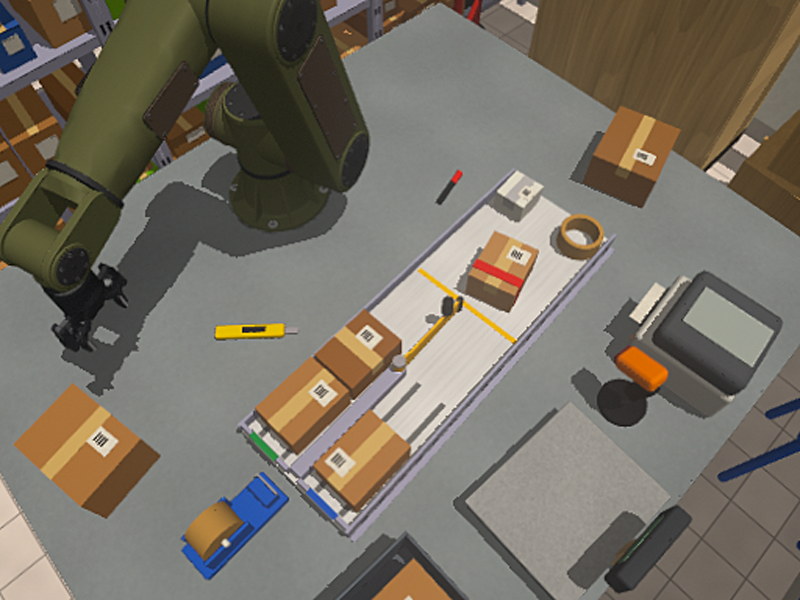

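The top view shows the near lane full, with the tail carton around (472,288). The far lane is open, the red-band carton is at (287,253), and the switch grip at (372,254). I'll enlarge a crop to read the pixels.

```bash
cat > h.py <<'E'
import numpy as np,cv2
from scipy.spatial.transform import Rotation as R
def px2w(c,uv,z):
    "full-resolution pixels -> world points at height z"
    f=192/np.tan(np.radians(float(c["fovy"]))/2)
    K=np.array([[f,0,float(c["cx"])],[0,f,float(c["cy"])],[0,0,1]])
    s=cv2.undistortPoints(np.array(uv,float).reshape(-1,1,2),K,np.array([float(c["k1"]),0,0,0])).reshape(-1,2)
    w,x,y,zz=c["attitude"]; e=np.array(c["eye"])
    d=R.from_quat([x,y,zz,w]).apply(np.c_[s,np.ones(len(s))])
    t=(np.reshape(z,(-1,))-e[2])/d[:,2]
    return e+d*t[:,None]
E
python3 - <<'E'
import numpy as np,cv2
c=np.load("top0.npz")
im=c["image"]
cv2.imwrite("pics/cropA.png",cv2.resize(im[105:230,95:245],(720,600),interpolation=cv2.INTER_CUBIC))
cv2.imwrite("pics/cropB.png",cv2.resize(im[105:225,250:400],(750,600),interpolation=cv2.INTER_CUBIC))
E
```

```text
(no output)
```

View pics/cropA.png

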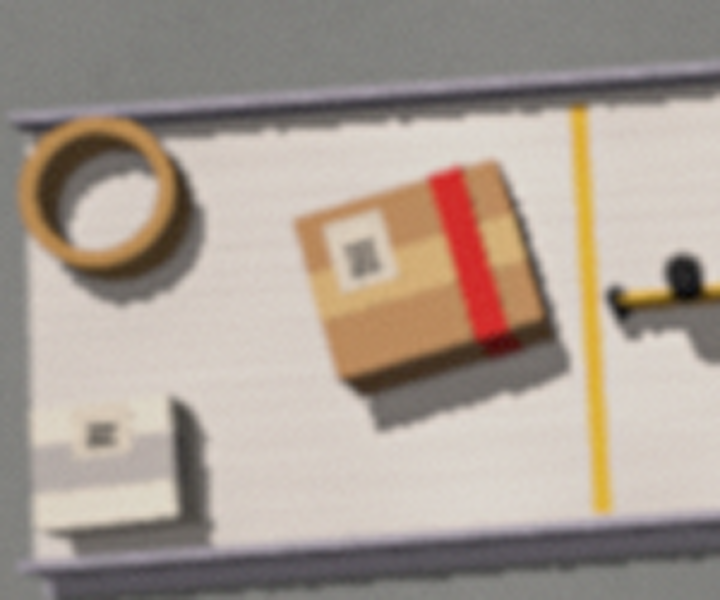

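View pics/cropB.png

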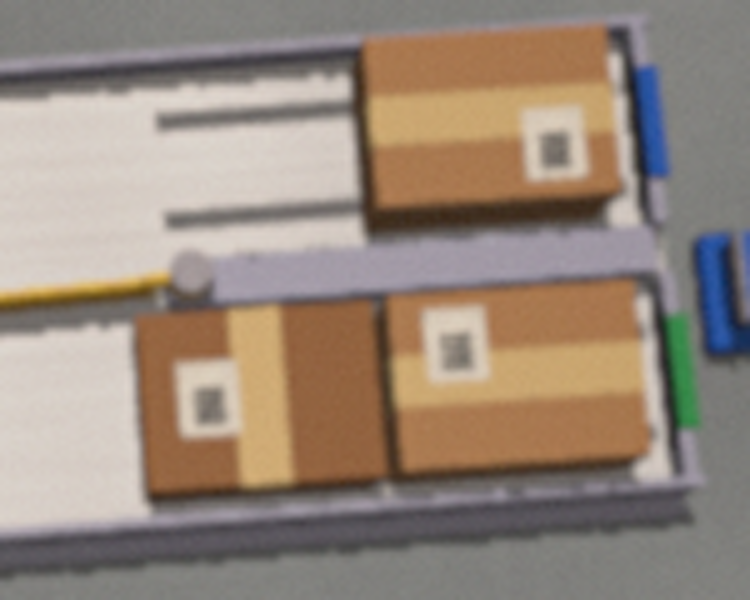

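Crop A: send carton top corners at (295,218), (497,160), (548,318), (345,380); grip top (685,270); guide ends (15,118) and (30,568). Crop B: tail top corners (137,316), (378,300), (385,483), (150,495); pivot cap (192,272); far guide end (640,22), near guide end (695,483).

```bash
cat >> h.py <<'E'
def A(p): return (np.array(p,float)+.5)/4.8-.5+[95,105]
def B(p): return (np.array(p,float)+.5)/5-.5+[250,105]
E
python3 - <<'E'
from h import *
c=np.load("top0.npz")
g=px2w(c,np.r_[A([(15,118),(30,568)]),B([(640,22),(695,483)])],60)[:,:2]
print("guide ends",g.round(1))
far=g[2]-g[0]; near=g[3]-g[1]
for v in(far,near,g[0]-g[1],g[2]-g[3]): print(np.linalg.norm(v).round(1),np.arctan2(v[1],v[0]).round(4))
yd=-(far/np.linalg.norm(far)+near/np.linalg.norm(near)); yd/=np.linalg.norm(yd); xd=np.array([yd[1],-yd[0]])
th=np.arctan2(xd[1],xd[0])
# origin: guide-centre in x; piv/ends in y
def proj(p,o): p=np.atleast_2d(p)[:,:2]-o; return np.c_[p@xd,p@yd]
o=g.mean(0); 
ends=proj(g,o); print(ends.round(1))
o=o+xd*0+yd*(ends[[0,1],1].mean()-500)
print("origin",o,"yaw",th, "ends",proj(g,o).round(1))
q=lambda n,px,z:print(n,proj(px2w(c,px,z),o).round(1).tolist())
q("pivotcap z74",B([(192,272)]),74)
q("grip",A([(685,270)]),127)
q("send",A([(295,218),(497,160),(548,318),(345,380)]),104)
q("tail",B([(137,316),(378,300),(385,483),(150,495)]),92)
q("rown",B([(388,293),(635,280),(650,455),(400,472)]),100)
q("rowf",B([(362,40),(605,25),(620,192),(372,210)]),100)
q("line deck",A([(580,105),(603,512)]),30)
np.savez("fr.npz",o=o,th=th)
d=c["depth"]; 
for n,p in(("send",A((420,260))),("tail",B((300,400))),("grip",A((685,270)))):
  u,v=p.round().astype(int); print(n,d[v,u], 1384-d[v,u])
E
```

```text
guide ends [[ 663.   453.2]
 [ 375.6  426.6]
 [ 729.4 -406.4]
 [ 442.8 -428.3]]
862.2 -1.4937
857.5 -1.4924
288.7 0.0925
287.5 0.0764
[[ 144.3  432.1]
 [-144.3  427.8]
 [ 143.8 -430.1]
 [-143.8 -429.7]]
origin [558.14980303 -58.57884693] yaw 0.07774016566437585 ends [[ 144.3  502.1]
 [-144.3  497.9]
 [ 143.8 -360. ]
 [-143.8 -359.7]]
pivotcap z74 [[4.2, -70.4]]
grip [[-2.2, 79.5]]
send [[53.5, 316.7], [80.9, 191.3], [-20.5, 165.6], [-49.5, 290.3]]
tail [[-23.9, -34.4], [-25.0, -177.1], [-133.8, -170.6], [-130.6, -33.5]]
rown [[-23.0, -182.1], [-26.1, -327.3], [-130.0, -324.0], [-129.1, -178.6]]
rowf [[132.2, -181.7], [130.3, -327.3], [27.4, -324.6], [27.6, -177.5]]
line deck [[135.5, 144.7], [-132.7, 145.8]]
send 1306.3197 77.6803
tail 1311.4657 72.5343
grip 1286.8341 97.16589
```

```bash
cat >> h.py <<'E'
f_=np.load("fr.npz"); TH=float(f_["th"])
XD=np.array([np.cos(TH),np.sin(TH)]); YD=np.array([-XD[1],XD[0]]); O=f_["o"]+4.7*YD
def S(x,y,z): return [*(O+x*XD+y*YD),z]
def proj(p): p=np.atleast_2d(p)[:,:2]-O; return np.c_[p@XD,p@YD]
def Q(phi=0): a=(TH-np.pi/2+phi)/2; return [0,np.cos(a),np.sin(a),0]   # tool x along sorter -y, turned by phi
E
python3 - <<'E'
from h import *
from rig import bot
for n,p in(("tail",(-78,0,70)),("end",(-78,-58,70)),("send",(10,330,64)),("fin",(78,-58,64)),("grip",(0,75,105)),("gripend",(-100,38,105))):
    print(n,np.round(S(*p),0),bot.ik(S(*p),Q()))
bot.move_to(S(-78,15,200),Q()); bot.move_gripper(60)
bot.servo_line(S(-78,5,68)); print(bot.read_state()["clock"])
r=bot.servo_line(S(-78,-59,68),speed=40,until_force=20)
s=bot.read_state(); print(r,proj(s["ee_pos"]),s["ft_force"],s["clock"])
bot.servo_line(S(-78,0,68)); bot.servo_line(S(-78,10,200),speed=250)
bot.move_to(S(-150,230,330),Q())
c=bot.read_camera("top"); np.savez("top1.npz",**{k:np.array(v) for k,v in c.items()})
cv2.imwrite("pics/t1.png",cv2.resize(c["image"][105:230,200:380],(792,550),interpolation=cv2.INTER_CUBIC))
print(bot.read_state()["clock"])
E
```

```text
tail [480. -60.  70.] None
end [ 485. -118.   70.] None
send [542. 276.  64.] None
fin [ 640. -106.   64.] None
grip [552.  21. 105.] None
gripend [455. -24. 105.] NoneTraceback (most recent call last):
  File "<stdin>", line 5, in <module>
rig.MotionError: the arm cannot take that pose within its joint ranges
```

```bash
sed -i 's|TH-np.pi/2+phi|TH+np.pi/2+phi|; s|tool x along sorter -y|tool x along sorter +y|' h.py
python3 - <<'E'
from h import *
from rig import bot
for n,p in(("tail",(-78,0,70)),("send",(10,330,64)),("fin",(78,-58,64)),("gripend",(-100,38,105))):
    print(n,bot.ik(S(*p),Q()) is not None)
bot.move_to(S(-78,15,200),Q()); bot.move_gripper(60)
bot.servo_line(S(-78,5,68)); print(bot.read_state()["clock"])
r=bot.servo_line(S(-78,-59,68),speed=40,until_force=20)
s=bot.read_state(); print(r,proj(s["ee_pos"]),s["ft_force"],s["clock"])
bot.servo_line(S(-78,0,68)); bot.servo_line(S(-78,10,200),speed=250)
bot.move_to(S(-150,230,330),Q())
c=bot.read_camera("top"); np.savez("top1.npz",**{k:np.array(v) for k,v in c.items()})
cv2.imwrite("pics/t1.png",cv2.resize(c["image"][105:230,200:380],(792,550),interpolation=cv2.INTER_CUBIC))
print(bot.read_state()["clock"])
E
```

```text
tail True
send True
fin True
gripend True
3.4167
False [[-78.03766223 -59.01694907]] [-1.15160607  1.06091677 -1.00293371] 5.1667
7.475
```

View pics/t1.png

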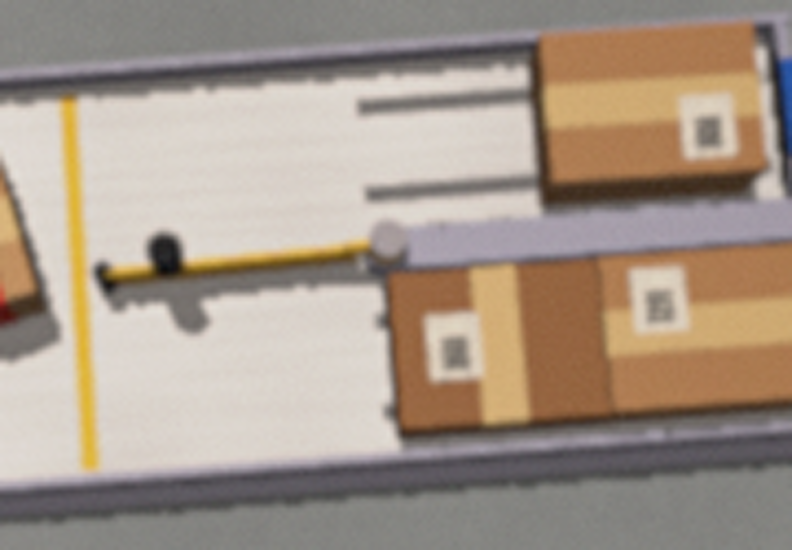

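The tail carton's rear edge now runs from (387,272) to (402,435), level with the pivot cap at (388,240), so it is behind the nose. The switch grip is at (163,250). Next is the switch.

Run:
```python
from h import *
from rig import bot
c=np.load("top1.npz")
C=lambda p:(np.array(p,float)+.5)/4.4-.5+[200,105]
print("tail rear",proj(px2w(c,C([(387,272),(402,435)]),92)))
g=proj(px2w(c,C([(163,248)]),127))[0]; print("grip",g)
th0=np.arctan2(-g[0],g[1]+75); print("theta",th0)
P=lambda t,z,r=150: S(-r*np.sin(t),-75+r*np.cos(t),z)
bot.move_to(P(th0,200),Q(th0)); bot.move_gripper(60)
bot.servo_line(P(th0,104),speed=120)
bot.move_gripper(40)
for t in np.linspace(th0,0.79,9)[1:]:
    r=bot.servo_line(P(t,104),Q(t*.6),speed=90,until_force=12)
    if r: break
s=bot.read_state(); print(r,t,proj(s["ee_pos"]),s["ft_force"],s["clock"])
bot.move_gripper(75)
p=s["ee_pos"]; bot.servo_line([p[0],p[1],230],speed=200)
bot.move_to(S(-150,230,330),Q())
c=bot.read_camera("top"); np.savez("top2.npz",**{k:np.array(v) for k,v in c.items()})
cv2.imwrite("pics/t2.png",cv2.resize(c["image"][105:230,95:395],(792,330),interpolation=cv2.INTER_CUBIC))
print(bot.read_state()["clock"])
```

```text
tail rear [[ -22.16379698  -70.56886051]
 [-132.72698406  -71.22397279]]
grip [-2.4680905  76.73172287]
theta 0.016264712581742263
True 0.79 [[-99.07112403  35.03426803]] [18.11362025 14.95634342  0.33735955] 12.325
14.4833
```

View pics/t2.png

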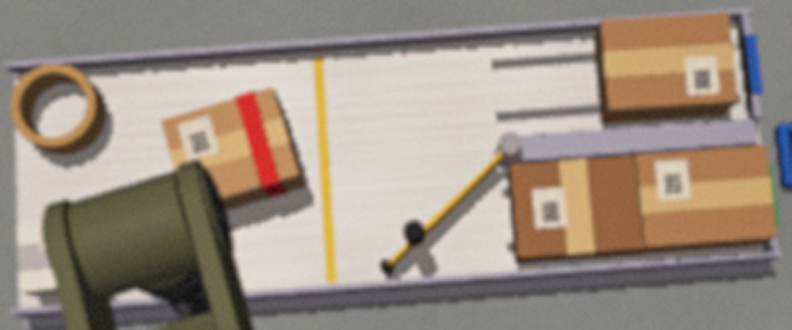

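The switch arm is fully across, grip at (415,232). The send carton has not moved. I'll push it along an S-curve and stop just short of the mouth to check.

```bash
cat >> h.py <<'E'
from scipy.interpolate import CubicHermiteSpline
def path(x0,y0,p0,x1,y1,n):
    "carton centre poses, heading = path tangent; p = rotation about z"
    h=CubicHermiteSpline([0,y0-y1],[x0,x1],[np.tan(p0),0])
    for s in np.linspace(0,y0-y1,n): yield float(h(s)),y0-s,float(np.arctan(h(s,1)))
def behind(x,y,p,d,z=64): return S(x-d*np.sin(p),y+d*np.cos(p),z)
E
python3 - <<'E'
from h import *
from rig import bot
c=np.load("top2.npz")
g=proj(px2w(c,(np.array([(414,231)])+.5)/2.64-.5+[95,105],127))[0]; print("switch",np.arctan2(-g[0],g[1]+75))
x,y,p=16,236,.235
bot.move_to(behind(x,y,p,105,200),Q(p)); bot.move_gripper(70)
bot.servo_line(behind(x,y,p,105),speed=120)
bot.servo_line(behind(x,y,p,77),speed=40)
for w in list(path(x,y,p,78,30,11))[1:]: bot.servo_line(behind(*w,76.5),Q(w[2]),speed=80)
s=bot.read_state(); print(proj(s["ee_pos"]),s["ft_force"],s["clock"])
bot.servo_line(behind(*w,95)); bot.servo_line(behind(*w,100,200),speed=200)
bot.move_to(S(-150,230,330),Q())
c=bot.read_camera("top"); np.savez("top3.npz",**{k:np.array(v) for k,v in c.items()})
cv2.imwrite("pics/t3.png",cv2.resize(c["image"][105:225,195:345],(750,600),interpolation=cv2.INTER_CUBIC))
print(bot.read_state()["clock"])
E
```

```text
switch 0.6949412749390893
[[ 77.7564854  106.76787298]] [ 0.43683772  0.70455628 -1.06740703] 21.9917
24.2333
```

View pics/t3.png

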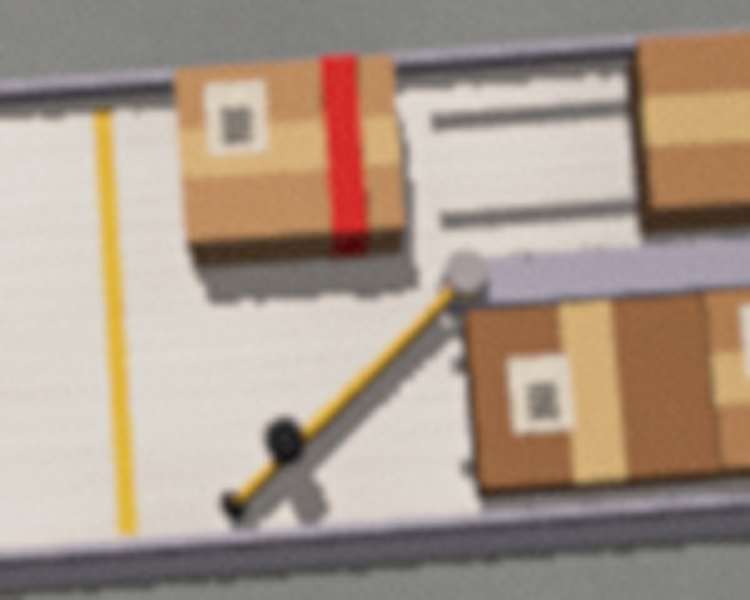

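The carton is nearly square to the lane, top corners at (175,68), (395,55), (405,235), (190,245). I'll compute its pose and push it home, provided the pose makes sense.

Run:
```python
from h import *
from rig import bot
c=np.load("top3.npz")
k=proj(px2w(c,(np.array([(175,68),(395,55),(405,235),(190,245)])+.5)/5-.5+[195,105],104)); print(k.round(1))
x,y=k.mean(0); a=k[0]+k[3]-k[1]-k[2]; p=float(np.arctan2(-a[0],a[1])); print(x,y,p)
assert abs(x-78)<14 and abs(y-30)<15 and abs(p)<.15
bot.move_to(behind(x,y,p,100,200),Q(p)); bot.move_gripper(70)
bot.servo_line(behind(x,y,p,100),speed=150)
bot.servo_line(behind(x,y,p,78),speed=40)
for w in list(path(x,y,p,78,-40,5))[1:]: bot.servo_line(behind(*w,76.5),Q(w[2]),speed=60,until_force=25)
r=bot.servo_line(S(78,-138+76.5,64),Q(0),speed=50,until_force=25)
s=bot.read_state(); print(r,proj(s["ee_pos"]),s["ft_force"],s["clock"])
q=proj(s["ee_pos"])[0]
bot.servo_line(S(q[0],q[1]+25,64)); bot.servo_line(S(q[0],q[1]+30,200),speed=200)
bot.move_to(S(-150,230,330),Q())
c=bot.read_camera("top"); np.savez("top4.npz",**{k:np.array(v) for k,v in c.items()})
cv2.imwrite("pics/t4.png",cv2.resize(c["image"][105:225,250:400],(750,600),interpolation=cv2.INTER_CUBIC))
c=bot.read_camera("scene");cv2.imwrite("pics/s4.png",cv2.resize(c["image"],(800,600)))
print(bot.read_state()["clock"])
```

```text
[[134.4  90.1]
 [132.5 -41.2]
 [ 22.4 -38.3]
 [ 25.9  88.1]]
78.78730498592364 24.67076548132524 -0.020869697877224435
False [[ 78.02768897 -61.55966467]] [-0.80845579  4.258921    0.90786452] 31.1083
33.7417
```

View pics/t4.png

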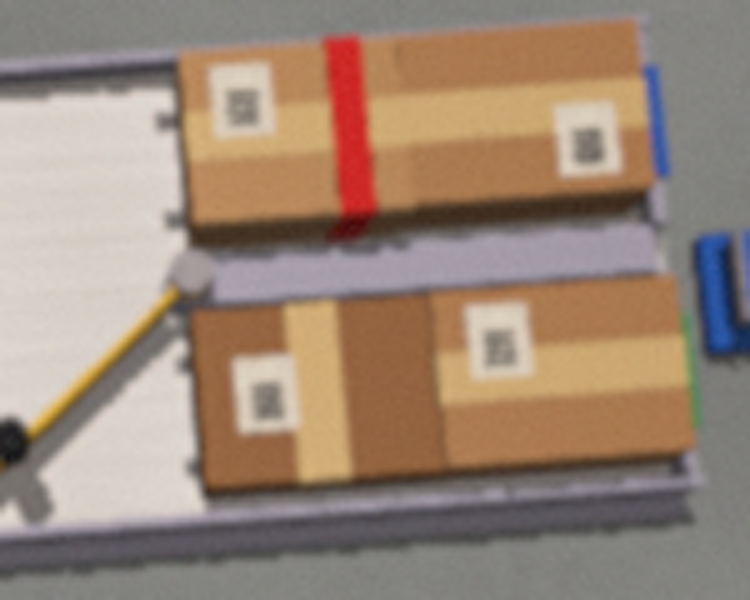

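View pics/s4.png

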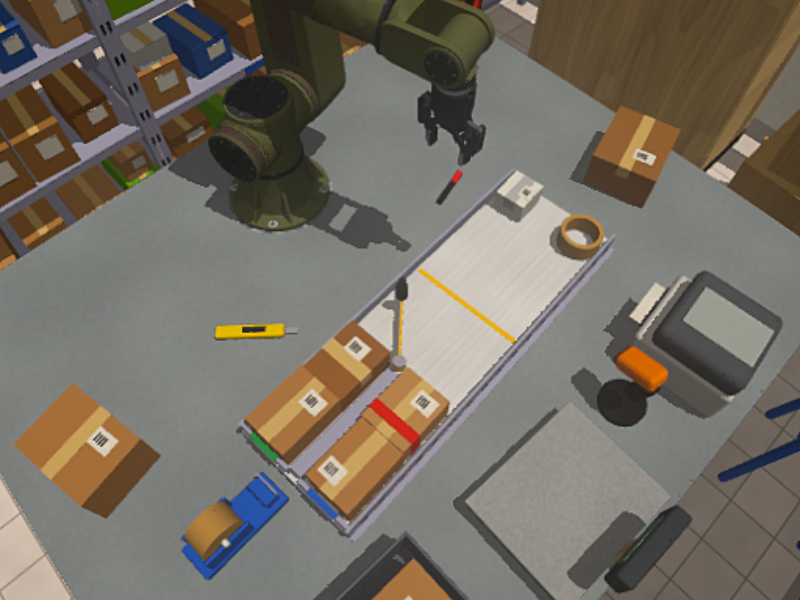

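The red-band carton is in the far lane, tight against the kraft carton, with its rear edge from (178,55) to (192,228). The switch is over, and the white box, roll and tools haven't moved. One numeric check before I hand in.

Run:
```python
from h import *
from rig import bot
c=np.load("top4.npz")
k=proj(px2w(c,B([(178,55),(192,228)]),104)); print(k.round(1))
print(proj(px2w(c,B([(192,308),(206,490)]),92)).round(1))
if k[:,1].max()<-64: print(bot.finish_job())
```

```text
[[129.9 -75.6]
 [ 23.8 -75. ]]
[[ -21.6  -71.9]
 [-130.1  -70.9]]
the job is handed in; nothing more can be done
None
```

The job is done and handed in at about 34 s: the near lane's tail carton is about 11 mm inside the nose, the switch arm is fully across that lane, and the red-band carton is against the far-lane carton, about 15 mm inside the mouth.

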